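# Make up two sampling kits

### The arm

A 6-joint arm with a two-finger parallel gripper is mounted at the origin on a cart in front of the work surface, level with it; the furniture and walls round the work are solid. World frame = base frame: x ahead of the robot, y to its left, z up, the work surface at z = 0. Lengths are in m, angles in degrees, forces in N, time in s.
With the tool pointing down it reaches from about 0.35 to 1 m from the base axis. Payload 7.1 kg.
Tool frame: the origin (TCP) lies between the finger pads; the fingertips stand 11 mm ahead of it and the grasp point (between the pads) lies 8 mm behind it; z points along the fingers, y is the line along which they close (so a half turn about z gives the same grasp; the last joint's range is limited). The gripper opens to 85 mm and grips with 20 to 120 N. Pads are 22 mm wide; open, the fingers measure 114 mm over their backs; the gripper's body (76 mm by 85 mm) begins 54 mm behind the grasp point. The pads swing forward as they close: fully open they stand 13 mm farther back than shut.
Start: joints at [-64.916, 24.242, 93.386, -0, 62.372, -1.089], TCP at [0.276, -0.561, 0.242] pointing down, gripper open.
Joint ranges: [-172.04, 172.04], [-51.8, 120.97], [4.93, 147.93], [-75.15, 255.16], [6.16, 154.13], [-145.62, 145.62]. Speed limits (degrees/s): [136.94, 136.94, 172.46, 180, 180, 180].

### API

Orientations are given as [roll, pitch, yaw] about the fixed x, y, z axes, in that order (R = Rz(yaw) Ry(pitch) Rx(roll)).
In Python, from workcell import ctrl gives the robot as it stands.
- The arm moves only by the tool move_arm, never from a script. Its argument "series" is a list that holds one entry, the list of rows, each a list of 6 numbers: the shift along the tool's x, y, z in mm, then the turn, a rotation vector about the tool's x, y, z in degrees. In form: [[[x, y, z, ax, ay, az], ...]]. A call has 1 to 20 rows; each row shifts and turns the commanded pose from where the row before left it, along the tool's axes as they then stand; what a row does not reach is not made up. A row lasts 1/12 s, in which the tool goes at most 41.7 mm and 7.16 degrees, less where a joint would pass 70% of its speed; a pose out of reach is approached as far as the arm can. A call with a gripper value outside its range is refused whole. "claw" is the finger opening in mm, from 0 to 85.4, set as the call begins (left out, the last holds). The fingers move at their own pace and stop on an object; "grip_force" is the grip in N (left out, the last holds). Time passes only in rows, so rows that do not move let the fingers close. It gives the time, the measured TCP pose, the force, the opening and the grip force at its end, in the units of the state.
- ctrl.get_state(): the state, without advancing time (a new reading comes with each control period).
- ctrl.capture(name): name is "scene" or "top"; returns the picture (400x640x3 uint8, red, green, blue); there is no depth.
- ctrl.calibration(name): a dict with "mtx" (3x3 intrinsics, pixels), "rvec" (rotation vector, rad) and "tvec" (3), from world to camera coordinates, as OpenCV has them. Camera axes: x right, y down, z forward; pixel columns grow to the right and rows downward; lengths in m; the calibration is good to about 2 mm. A picture is of the moment at which its call begins. calibration takes no time and is no camera call.
- ctrl.close_job(): hands the job in; it is judged then, once.
The state is a dict: "time_s": time; "joint_positions": joint angles; "qvel": joint speeds; "tau": joint torques, N m; "tool_pos": TCP position; "ee_rot": TCP orientation; "contact_force": force on the tool from outside, world axes, zero at the start; "wrist_torque": the same for the moment, N m; "opening": finger opening in m; "grasp_force": force on a finger pad.
Only numpy, scipy, OpenCV 4.12 (cv2) and the standard library are available. Lean on these libraries where they do the work, as an engineer would, in place of code of your own. Each camera call takes 0.05 s, during which the arm holds its last target. There are 200 camera calls.

### The job

Make up the two sampling kits from the stock on the worktop: the red-lidded sample cup and the green-capped dropper bottle go in the blue tray, the yellow-lidded sample cup and the red-capped dropper bottle go in the green tray. In each tray stand the cup in the wide compartment and the dropper bottle in the narrow one, upright and flat on the tray floor. Do not knock anything over, and leave the white-lidded cup and the yellow-capped dropper bottle where they stand.

Things in the scene. Friction and masses are not known exactly. Their poses are not given: they have to be found in the camera images.
- red_cup_center (a point): closed white sample cup with a red screw lid, standing upright; 63 mm high; lid 51 mm across and the top 11 mm, body below tapers from about 44 mm. Point: its centre, half-way up (31.5 mm above its foot); z up along its axis.
- yellow_cup_center (a point): closed white sample cup with a yellow screw lid, standing upright; 63 mm high; lid 51 mm across and the top 11 mm, body below tapers from about 44 mm. Point: its centre, half-way up (31.5 mm above its foot); z up along its axis.
- green_dropper_center (a point): closed white dropper bottle with a green pointed cap, standing upright; 76 mm high, round body 33 mm across up to 60 mm, cap 18 mm across above. Point: its centre, half-way up (38.0 mm above its foot); z up along its axis.
- red_dropper_center (a point): closed white dropper bottle with a red pointed cap, standing upright; 72 mm high, round body 31 mm across up to 57 mm, cap 18 mm across above. Point: its centre, half-way up (36.0 mm above its foot); z up along its axis.
- blue_tray: blue kit tray fixed to the worktop, 128 x 74 mm, 12 mm high, open on top, floor 3 mm thick, walls 4 mm. Origin: centre of its underside; x runs along its length, z up. A 4 mm cross wall parts it into a wide compartment (66 x 66 mm inside, centre at x = -27 mm, y = 0) and a narrow compartment (50 mm along x, 66 mm along y inside, centre at x = +35 mm, y = 0). It may lie at either of two places, either way round.
- green_tray: green kit tray fixed to the worktop, 128 x 74 mm, 12 mm high, open on top, floor 3 mm thick, walls 4 mm. Origin: centre of its underside; x runs along its length, z up. A 4 mm cross wall parts it into a wide compartment (66 x 66 mm inside, centre at x = -27 mm, y = 0) and a narrow compartment (50 mm along x, 66 mm along y inside, centre at x = +35 mm, y = 0). It may lie at either of two places, either way round.
- white_cup_center (a point): closed white sample cup with a white screw lid, standing upright; 63 mm high; lid 51 mm across and the top 11 mm, body below tapers from about 44 mm. Point: its centre, half-way up (31.5 mm above its foot); z up along its axis. Not part of any kit: stays where it is.
- yellow_dropper_center (a point): closed white dropper bottle with a yellow pointed cap, standing upright; 75 mm high, round body 33 mm across up to 59 mm, cap 18 mm across above. Point: its centre, half-way up (37.5 mm above its foot); z up along its axis. Not part of any kit: stays where it is.
Not all that is in view belongs to the job. Leave any purple look-alike of the part that bears yellow_cup_center alone.

How it is judged (in metres and radians):
At the end, for the whole second after the job is handed in: Each thing is in its compartment: cups within 18 mm of its centre along each tray axis, droppers within 18 mm along and 26 mm across the tray; each stands on the tray floor (height within 4 mm), upright within 0.12 rad, at rest (under 0.02 m/s) (x of red_cup_center in the frame of blue_tray between -0.045 and -0.009 m and y of red_cup_center in the frame of blue_tray between -0.018 and 0.018 m and z of red_cup_center in the frame of blue_tray between 0.0305 and 0.0385 m and angle between each of red_cup_center, green_dropper_center, yellow_cup_center, red_dropper_center's own z axis and vertical below 0.12 rad and linear speed of each of red_cup, green_dropper, yellow_cup, red_dropper below 0.02 m/s and x of green_dropper_center in the frame of blue_tray between 0.017 and 0.053 m and y of green_dropper_center in the frame of blue_tray between -0.026 and 0.026 m and z of green_dropper_center in the frame of blue_tray between 0.037 and 0.045 m and x of yellow_cup_center in the frame of green_tray between -0.045 and -0.009 m and y of yellow_cup_center in the frame of green_tray between -0.018 and 0.018 m and z of yellow_cup_center in the frame of green_tray between 0.0305 and 0.0385 m and x of red_dropper_center in the frame of green_tray between 0.017 and 0.053 m and y of red_dropper_center in the frame of green_tray between -0.026 and 0.026 m and z of red_dropper_center in the frame of green_tray between 0.035 and 0.043 m); the robot touches nothing.
It fails at once if the white-lidded cup or the yellow-capped dropper is moved more than 20 mm (distance of any of white_cup_center, yellow_dropper_center from where it was at the start of the episode above 0.02 m).
It fails at once if a cup or bottle is knocked over (tilted beyond 0.8 rad) (angle between any of red_cup_center, yellow_cup_center, white_cup_center, green_dropper_center, yellow_dropper_center, red_dropper_center's own z axis and vertical above 0.8 rad).
It also fails if it takes over 112 s, if anything falls off the work surface, if the arm or the gripper's body presses on something with over 40 N, if the wrist force passes 120 N, or if a joint passes its speed limit or range.

## Working session

There is one attempt and no reset: what is moved stays moved. The work goes in short steps, Python scripts to look and compute and a tool call to move; the robot and the scene stay as the last step left them, time stands still between calls to the robot, and variables do not carry over. Pictures are saved under pics/ and viewed, at most 14 in all, crops included, and the job is handed in when it is done.

Besides the shell and the picture viewer there is one more tool, called after "Emit:" as name(argument=value, ...) on one line, values as JSON. move_arm: Moves the arm, as the interface text tells. Its arguments: {"type":"object","properties":{"series":{"type":"array"},"claw":{"type":"number"},"grip_force":{"type":"number"}},"required":["series"]}

```bash
mkdir -p pics; python3 - <<'E'
from workcell import ctrl
import cv2
for n in("scene","top"):
    im=ctrl.capture(n); cv2.imwrite(f"pics/{n}0.png",im[:,:,::-1]); c=ctrl.calibration(n)
    R=cv2.Rodrigues(c["rvec"])[0]; print(n,(-R.T@c["tvec"].ravel() if hasattr(c["tvec"],'ravel') else c["tvec"]), c["mtx"])
s=ctrl.get_state();print(s)
E
```

```text
scene [0.16944115 0.59155703 0.86743649] [[480.22530777   0.         331.48657609]
 [  0.         480.22530777 195.31227017]
 [  0.           0.           1.        ]]
top [ 0.35212216 -0.12260789  1.02472017] [[477.76541041   0.         315.20434904]
 [  0.         477.76541041 201.34635637]
 [  0.           0.           1.        ]]
{'time_s': 0.1, 'joint_positions': array([-6.49171368e+01,  2.42820177e+01,  9.34260275e+01, -4.05281053e-04,
        6.23721223e+01, -1.09120055e+00]), 'qvel': array([ 0.04990817, -0.06530971,  0.01296542, -0.10467795,  0.08610826,
        0.00442381]), 'tau': array([ 1.09352009e-04, -5.58424294e+01, -2.82445961e+01, -7.53855943e-05,
        3.02218556e-03, -3.97695896e-05]), 'tool_pos': array([ 0.27548463, -0.56048841,  0.24160903]), 'ee_rot': array([-1.79919840e+02, -1.16795914e-03,  2.61742511e+01]), 'contact_force': array([0.08133933, 0.90790713, 0.74907797]), 'wrist_torque': array([-0.01798053, -0.02295323,  0.0028403 ]), 'grasp_force': 0.0, 'opening': 0.0853735249271375}
```

View pics/top0.png

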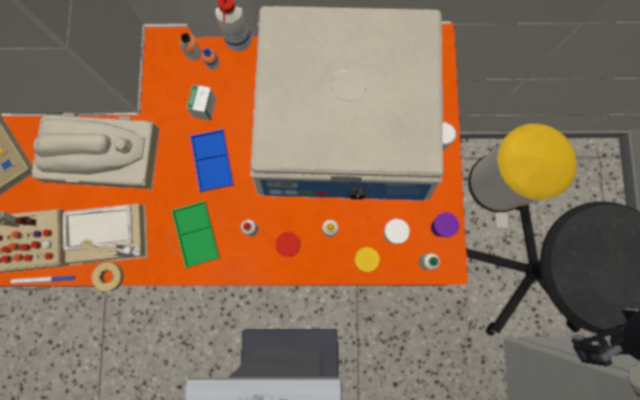

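View pics/scene0.png

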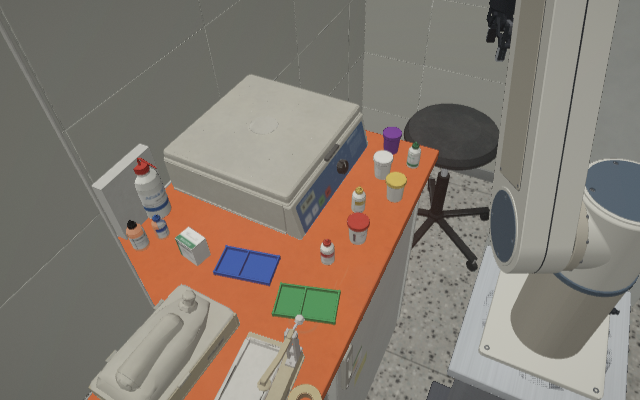

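The top view shows these candidates:
- **Cups:** red (288,244), yellow (367,260), white (397,231) and a purple look-alike (446,225).
- **Droppers:** red (248,227), yellow (330,228) and green (431,261).
- **Trays:** blue (212,161) and green (196,235).
- **Other red things:** the bottle at (228,8) and the rack caps at lower left.

I choose by lid or cap colour, and measure next.

```bash
cat > h.py <<'E'
import numpy as np, cv2
from workcell import ctrl
def ray(n,uv,z):
    c=ctrl.calibration(n); R=cv2.Rodrigues(np.array(c["rvec"]))[0]; t=np.array(c["tvec"]).ravel()
    o=-R.T@t; d=R.T@np.linalg.inv(c["mtx"])@np.array([uv[0],uv[1],1.])
    return o+d*(z-o[2])/d[2]
RNG={'red':[(0,8),(172,180)],'yellow':[(20,32)],'green':[(50,85)],'blue':[(105,125)],'purple':[(126,150)]}
def blobs(im,col,roi,smin=110,vmin=60):
    h=cv2.cvtColor(im,cv2.COLOR_RGB2HSV); m=np.zeros(h.shape[:2],np.uint8)
    for a,b in RNG[col]: m|=cv2.inRange(h,(a,smin,vmin),(b,255,255))
    k=np.zeros_like(m); x0,y0,x1,y1=roi; k[y0:y1,x0:x1]=m[y0:y1,x0:x1]
    if col in('red',): # exclude orange-red table by hue only
        pass
    return k
def big(k):
    cs=cv2.findContours(k,cv2.RETR_EXTERNAL,cv2.CHAIN_APPROX_NONE)[0]
    return max(cs,key=cv2.contourArea)
E
python3 - <<'E'
from h import *
T=cv2.imread('pics/top0.png')[:,:,::-1].copy();S=cv2.imread('pics/scene0.png')[:,:,::-1].copy()
for n,im,pts in(('top',T,[(288,244),(248,227),(300,225)]),('scene',S,[(358,221),(327,243),(300,260)])):
    print(n,[cv2.cvtColor(im,cv2.COLOR_RGB2HSV)[v,u].tolist() for u,v in pts])
def c(n,im,col,u,v,z,r=15):
    k=blobs(im,col,(u-r,v-r,u+r,v+r)); 
    try: q=big(k)
    except ValueError: print(n,col,'none');return
    (a,b),w=cv2.minEnclosingCircle(q); x,y,ww,hh=cv2.boundingRect(q)
    print(n,col,(x+ww/2,y+hh/2),ww,hh,cv2.contourArea(q),ray(n,(x+ww/2-.5,y+hh/2-.5),z).round(4))
for col,t,s,z,zs in(('red',(288,244),(358,221),.063,.063),('yellow',(367,260),(396,180),.063,.063),('purple',(446,225),(392,133),.063,.063),
  ('red',(248,227),(327,243),.068,.066),('green',(431,261),(415,147),.072,.07),('yellow',(330,228),(359,190),.07,.068)):
    r=15 if z==.063 else 9
    c('top',T,col,*t,z,r);c('scene',S,col,*s,zs,r)
for col,rt,rs in(('blue',(185,125,240,200),(205,240,285,290)),('green',(165,195,225,275),(265,280,345,328))):
  for n,im,r in(('top',T,rt),('scene',S,rs)):
    q=big(blobs(im,col,r)); e=.03*cv2.arcLength(q,True); p=cv2.approxPolyDP(cv2.convexHull(q),e,True)[:,0]
    rect=np.array([ray(n,x,.012)[:2] for x in q[:,0]],np.float32); rc=cv2.minAreaRect(rect)
    print(col,n,rc[0],rc[1],rc[2],cv2.boxPoints(rc).round(3).tolist())
a=cv2.resize(T[120:275,165:455],None,fx=2.7,fy=2.7,interpolation=2)[:,:,::-1]
b=cv2.resize(S[120:330,200:440],None,fx=2.7,fy=2.7,interpolation=2)[:,:,::-1]
cv2.imwrite('pics/ct.png',a);cv2.imwrite('pics/cs.png',b)
E
```

```text
top [[3, 217, 189], [3, 199, 140], [11, 242, 219]]
scene [[3, 168, 179], [3, 167, 148], [10, 168, 196]]
top red (288.0, 244.5) 26 25 471.0 [ 0.4225 -0.0542  0.063 ]
scene red (358.5, 222.0) 23 20 336.5 [ 0.4223 -0.0511  0.063 ]
top yellow (367.0, 260.0) 24 24 425.0 [ 0.3909 -0.2123  0.063 ]
scene yellow (396.5, 180.5) 21 17 250.5 [ 0.3907 -0.2083  0.063 ]
top purple (445.0, 224.5) 26 23 427.0 [ 0.4614 -0.3709  0.063 ]
scene purple (392.5, 137.5) 19 21 300.0 [ 0.455  -0.3554  0.063 ]
top red (247.5, 226.5) 7 7 31.0 [0.4587 0.0274 0.068 ]
scene red (327.5, 243.0) 9 8 42.0 [0.4581 0.032  0.066 ]
top green (434.0, 261.0) 6 6 19.5 [ 0.388  -0.3435  0.072 ]
scene green none
top yellow (330.5, 227.0) 7 8 37.0 [ 0.4567 -0.1398  0.07  ]
scene yellow (359.5, 190.5) 7 7 29.5 [ 0.4563 -0.1368  0.068 ]
blue top (0.6108388900756836, 0.1173124611377716) (0.125081866979599, 0.07062817364931107) 11.588558197021484 [[0.5419999957084656, 0.13899999856948853], [0.5569999814033508, 0.07000000029802322], [0.6790000200271606, 0.0949999988079071], [0.6650000214576721, 0.164000004529953]]
blue scene (0.6121554374694824, 0.12004189938306808) (0.12692905962467194, 0.07672060281038284) 11.30676555633545 [[0.5419999957084656, 0.14499999582767487], [0.5569999814033508, 0.07000000029802322], [0.6819999814033508, 0.0949999988079071], [0.6669999957084656, 0.17000000178813934]]
green top (0.44936811923980713, 0.14703024923801422) (0.12391173839569092, 0.07030317187309265) 16.05101203918457 [[0.3799999952316284, 0.164000004529953], [0.4000000059604645, 0.09600000083446503], [0.5189999938011169, 0.12999999523162842], [0.49900001287460327, 0.1979999989271164]]
green scene (0.3832957148551941, 0.15925666689872742) (0.0, 0.0) 0.0 [[0.382999986410141, 0.1589999943971634], [0.382999986410141, 0.1589999943971634], [0.382999986410141, 0.1589999943971634], [0.382999986410141, 0.1589999943971634]]
```

View pics/ct.png

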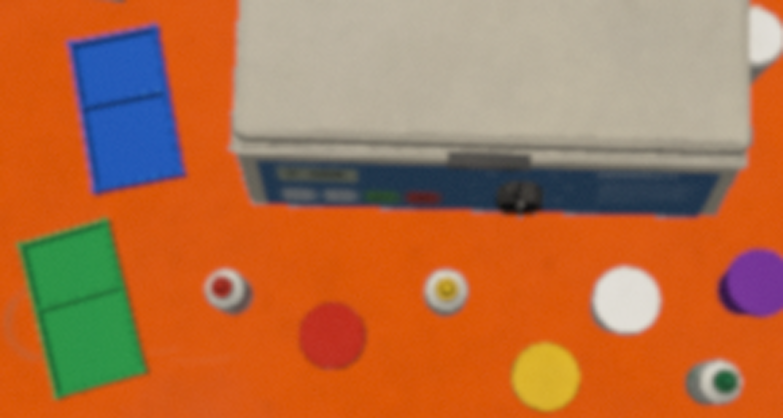

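View pics/cs.png

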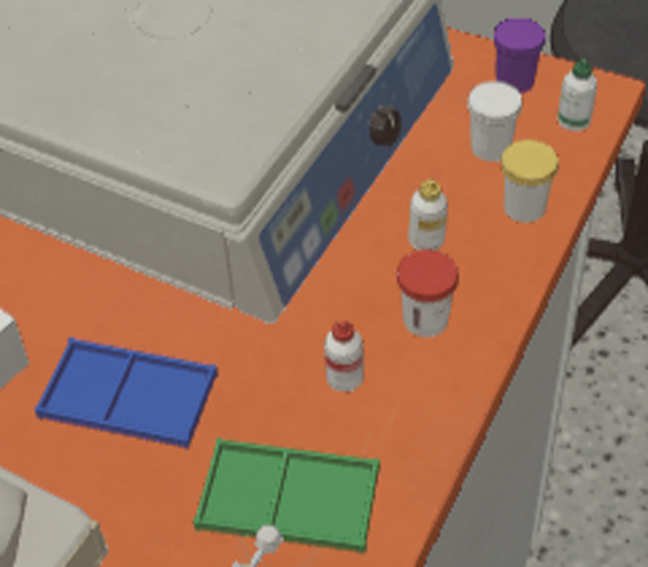

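The crops confirm the picks: red cup at crop-top (333,335), yellow (545,375), green cap (725,381), red cap (222,288). The purple cup is at (757,283). In both trays the cross wall sits nearer the far (+x) end, so the narrow compartments are at +x.

```bash
python3 - <<'E'
from h import *
S=cv2.imread('pics/scene0.png')[:,:,::-1].copy()
q=big(blobs(S,'green',(405,138,425,153),60,20));x,y,w,h=cv2.boundingRect(q);print(w,h,ray('scene',(x+w/2-.5,y+h/2-.5),.069))
print('box',ray('scene',(301,239),0),ray('top',(262,197),0),ray('top',(440,198),0))
print('white',ray('top',(397,231),.063),ray('scene',(383,157),.063))
q=big(blobs(S,'green',(272,282,342,324),90,40))
r=cv2.minAreaRect(np.array([ray('scene',p,.012)[:2] for p in q[:,0]],np.float32));print(r)
E
```

```text
7 7 [ 0.38846258 -0.34206953  0.069     ]
box [0.54086172 0.00143847 0.        ] [0.5296525  0.00653782 0.        ] [ 0.52525085 -0.380043    0.        ]
white [ 0.4476718  -0.27483016  0.063     ] [ 0.44835571 -0.27250206  0.063     ]
((0.44993317127227783, 0.1504722535610199), (0.12745127081871033, 0.07643599063158035), 16.293733596801758)
```

Emit:
move_arm(series=[[[0,0,0,0,0,-3],[0,0,0,0,0,6],[0,0,0,0,0,6],[0,0,0,0,0,6],[0,0,0,0,0,6],[0,0,0,0,0,5.2]]], claw=60, grip_force=30)

```text
time_s: 0.6
tool_pos: [0.2756, -0.5606, 0.2418]
ee_rot: [-180.0, 0.0, -0.3]
contact_force: [0.2, -0.1, 0.1]
opening: 0.0601
grasp_force: 0.0
```

Emit:
move_arm(series=[[[7,-14,0,0,0,0],[14,-27,0,0,0,0],[14,-27,0,0,0,0],[14,-27,0,0,0,0],[14,-27,0,0,0,0],[14,-27,0,0,0,0],[14,-27,0,0,0,0],[14,-27,0,0,0,0],[7.5,-15,0,0,0,0],[0,0,20,0,0,0],[0,0,30,0,0,0],[0,0,30,0,0,0],[0,0,30,0,0,0],[0,0,10,0,0,0],[0,0,0,0,0,0]]])

```text
time_s: 1.85
tool_pos: [0.3868, -0.341, 0.12]
ee_rot: [-179.8, 0.2, 0.1]
contact_force: [0.1, 0.0, -0.2]
opening: 0.0599
grasp_force: 0.0
```

```bash
python3 - <<'E'
from h import *
a=ctrl.capture('scene')[90:210,340:480]
cv2.imwrite('pics/g1.png',cv2.resize(a,None,fx=4,fy=4,interpolation=2)[:,:,::-1])
E
```

```text
(no output)
```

View pics/g1.png

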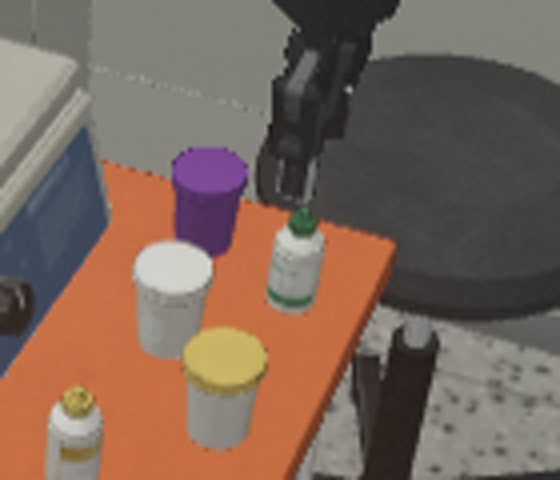

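The fingers sit just above the green cap (crop 302,222), lined up with it. I'll descend and grip.

Emit:
move_arm(series=[[[1,0,15,0,0,0],[0,0,20,0,0,0],[0,0,20,0,0,0],[0,0,20,0,0,0],[0,0,12,0,0,0],[0,0,3,0,0,0],[0,0,0,0,0,0]]])

```text
time_s: 2.48
tool_pos: [0.3896, -0.3432, 0.0327]
ee_rot: [180.0, -0.0, -0.0]
contact_force: [-0.4, 1.2, 0.9]
opening: 0.0601
grasp_force: 0.0
```

Emit:
move_arm(series=[[[0,0,0,0,0,0],[0,0,0,0,0,0],[0,0,0,0,0,0],[0,0,0,0,0,0],[0,0,0,0,0,0],[0,0,0,0,0,0],[0,0,0,0,0,0],[0,0,0,0,0,0],[0,0,-5,0,0,0],[0,0,-10,0,0,0],[0,0,-15,0,0,0],[0,0,0,0,0,0]]], claw=15)

```text
time_s: 3.48
tool_pos: [0.3905, -0.3441, 0.0651]
ee_rot: [179.8, -0.2, -0.0]
contact_force: [1.6, -1.1, 0.3]
opening: 0.0319
grasp_force: 29.9
```

Emit:
move_arm(series=[[[0,0,-20,0,0,0],[0,0,-30,0,0,0],[0,0,-30,0,0,0],[0,0,-20,0,0,0],[2,-13,0,0,0,0],[3.5,-25,0,0,0,0],[3.5,-25,0,0,0,0],[3.5,-25,0,0,0,0],[3.5,-25,0,0,0,0],[3.5,-25,0,0,0,0],[3.5,-25,0,0,0,0],[3.5,-25,0,0,0,0],[3.5,-25,0,0,0,0],[3.5,-25,0,0,0,0],[3.5,-25,0,0,0,0],[3.5,-25,0,0,0,0],[3.5,-25,0,0,0,0],[3.5,-25,0,0,0,0],[3.5,-25,0,0,0,0],[3.5,-25,0,0,0,0]]])

```text
time_s: 5.15
tool_pos: [0.4431, 0.0466, 0.1618]
ee_rot: [180.0, 0.1, -0.0]
contact_force: [1.1, -0.6, 0.6]
opening: 0.0317
grasp_force: 30.0
```

Emit:
move_arm(series=[[[3,-25,0,0,0,0],[3,-25,0,0,0,0],[3,-25,0,0,0,0],[10,-10,0,0,0,0],[25,0,0,0,0,0],[25,0,0,0,0,0],[25,0,0,0,0,0],[25,0,0,0,0,0],[25,0,0,0,0,0],[25,0,0,0,0,0],[20,0,0,0,0,0],[10,0,0,0,0,0],[0,0,0,0,0,0],[0,0,0,0,0,0]]])

```text
time_s: 6.32
tool_pos: [0.6417, 0.13, 0.1613]
ee_rot: [180.0, 0.1, -0.0]
contact_force: [0.3, -0.3, -0.6]
opening: 0.0314
grasp_force: 30.0
```

Emit:
move_arm(series=[[[3,4,15,0,0,0],[0,0,30,0,0,0],[0,0,30,0,0,0],[0,0,25,0,0,0],[0,0,15,0,0,0],[0,0,7,0,0,0],[0,0,2,0,0,0],[0,0,0,0,0,0],[0,0,0,0,0,0]]])

```text
time_s: 7.07
tool_pos: [0.6469, 0.1261, 0.0395]
ee_rot: [-180.0, -0.1, -0.0]
contact_force: [-0.9, 0.6, -0.2]
opening: 0.0316
grasp_force: 30.0
```

```bash
python3 - <<'E'
from h import *
a=ctrl.capture('scene')[200:340,180:350]
cv2.imwrite('pics/g2.png',cv2.resize(a,None,fx=4,fy=4,interpolation=2)[:,:,::-1])
E
```

```text
(no output)
```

View pics/g2.png

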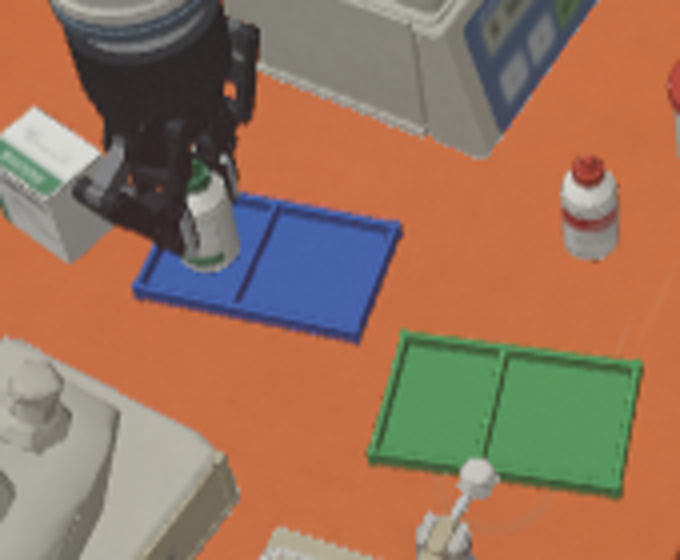

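The bottle hangs just over the floor of the narrow compartment, its foot at crop (212,265). I'll lower the last 3 mm and release.

Emit:
move_arm(series=[[[0,0,1.5,0,0,0],[0,0,1,0,0,0],[0,0,0.5,0,0,0],[0,0,0,0,0,0],[0,0,0,0,0,0]]])

```text
time_s: 7.53
tool_pos: [0.6468, 0.1261, 0.0367]
ee_rot: [-180.0, -0.1, -0.0]
contact_force: [-1.4, -0.8, 6.0]
opening: 0.0315
grasp_force: 30.6
```

Emit:
move_arm(series=[[[0,0,0,0,0,0],[0,0,0,0,0,0],[0,0,0,0,0,0],[0,0,0,0,0,0],[0,0,0,0,0,0],[0,0,-10,0,0,0],[0,0,-20,0,0,0],[0,0,-30,0,0,0],[0,0,-30,0,0,0],[0,0,-30,0,0,0],[0,0,0,0,0,0]]], claw=60)

```text
time_s: 8.45
tool_pos: [0.6497, 0.1266, 0.1626]
ee_rot: [-179.9, -0.6, -0.0]
contact_force: [1.7, 0.2, 0.8]
opening: 0.0599
grasp_force: 0.0
```

Emit:
move_arm(series=[[[-15,0,0,0,0,0],[-30,0,0,0,0,0],[-30,5,0,0,0,0],[-30,10,0,0,0,0],[-30,15,0,0,0,0],[-30,20,0,0,0,0],[-15,25,0,0,0,0],[-7.5,21,0,0,0,0],[0,0,15,0,0,0],[0,0,20,0,0,0],[0,0,0,0,0,0],[0,0,0,0,0,0]]])

```text
time_s: 9.45
tool_pos: [0.4579, 0.0299, 0.1202]
ee_rot: [180.0, 0.1, -0.0]
contact_force: [0.8, -0.7, 0.1]
opening: 0.0598
grasp_force: 0.0
```

```bash
python3 - <<'E'
from h import *
S=ctrl.capture('scene')
a=S[170:340,180:400]
cv2.imwrite('pics/g3.png',cv2.resize(a,None,fx=3.5,fy=3.5,interpolation=2)[:,:,::-1])
print(ctrl.get_state()['tool_pos'])
E
```

```text
[0.45856335 0.03010261 0.12070369]
```

View pics/g3.png

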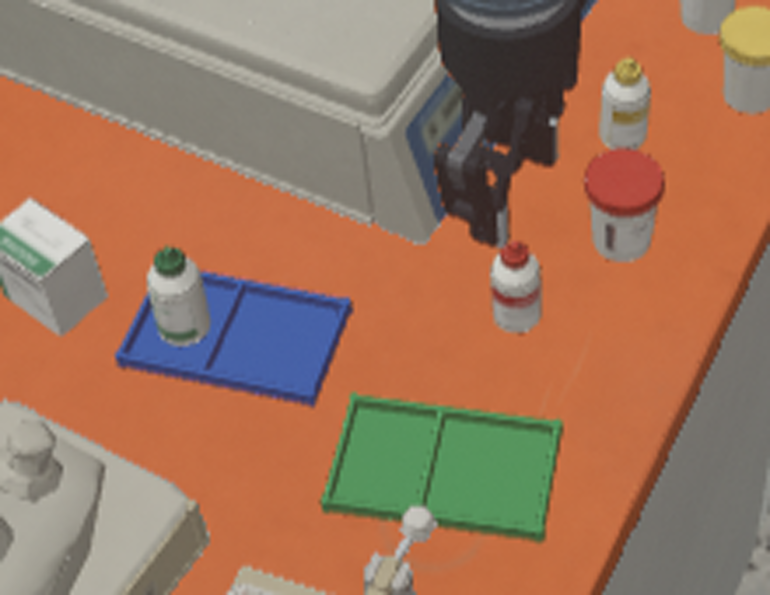

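The green dropper stands upright in the blue tray's narrow compartment at (180,300), and the gripper is above the red dropper at (515,255).

Emit:
move_arm(series=[[[0,0,15,0,0,0],[0,0,20,0,0,0],[0,0,20,0,0,0],[0,0,20,0,0,0],[0,0,12,0,0,0],[0,0,3,0,0,0],[0,0,0,0,0,0]]])

```text
time_s: 10.08
tool_pos: [0.4587, 0.0302, 0.0304]
ee_rot: [180.0, 0.0, -0.0]
contact_force: [-0.6, 0.9, 0.1]
opening: 0.0599
grasp_force: 0.0
```

Emit:
move_arm(series=[[[0,0,0,0,0,0],[0,0,0,0,0,0],[0,0,0,0,0,0],[0,0,0,0,0,0],[0,0,0,0,0,0],[0,0,0,0,0,0],[0,0,0,0,0,0],[0,0,0,0,0,0],[0,0,-10,0,0,0],[0,0,-20,0,0,0],[0,0,-30,0,0,0],[0,0,0,0,0,0]]], claw=15)

```text
time_s: 11.08
tool_pos: [0.4612, 0.0301, 0.095]
ee_rot: [-180.0, -0.4, -0.0]
contact_force: [1.3, 0.0, 0.3]
opening: 0.0294
grasp_force: 30.0
```

Emit:
move_arm(series=[[[2,-10,0,0,0,0],[5,-25,0,0,0,0],[5,-25,0,0,0,0],[5,-25,0,0,0,0],[5,-25,0,0,0,0],[3,-18.5,0,0,0,0],[0,0,0,0,0,0],[0,0,15,0,0,0],[0,0,20,0,0,0],[0,0,12,0,0,0],[0,0,6,0,0,0],[0,0,2,0,0,0],[0,0,1,0,0,0],[0,0,1,0,0,0],[0,0,0.5,0,0,0],[0,0,0,0,0,0]]])

```text
time_s: 12.42
tool_pos: [0.4823, 0.1579, 0.0345]
ee_rot: [180.0, 0.1, -0.1]
contact_force: [-8.4, -1.7, 22.2]
opening: 0.0292
grasp_force: 32.5
```

```bash
python3 - <<'E'
from h import *
S=ctrl.capture('scene')
a=S[200:340,180:350]
cv2.imwrite('pics/g4.png',cv2.resize(a,None,fx=4,fy=4,interpolation=2)[:,:,::-1])
E
```

```text
(no output)
```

View pics/g4.png

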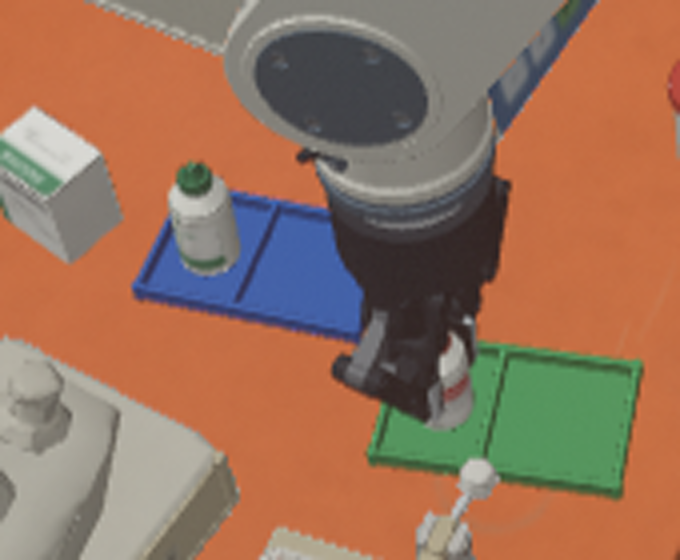

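The red dropper's foot is in the green tray's narrow compartment, at crop (450,415). The 22 N reading means it is already on the floor, so I'll ease off 1 mm and release.

Emit:
move_arm(series=[[[0,0,-1,0,0,0],[0,0,0,0,0,0]]])

```text
time_s: 12.63
tool_pos: [0.4839, 0.1584, 0.0346]
ee_rot: [-180.0, -0.1, -0.1]
contact_force: [-0.2, 0.4, -0.5]
opening: 0.0295
grasp_force: 30.1
```

Emit:
move_arm(series=[[[0,0,0,0,0,0],[0,0,0,0,0,0],[0,0,0,0,0,0],[0,0,0,0,0,0],[0,0,0,0,0,0],[0,0,-10,0,0,0],[0,0,-20,0,0,0],[0,0,-30,0,0,0],[0,0,-30,0,0,0],[0,0,-30,0,0,0],[0,0,-10,0,0,0],[0,0,0,0,0,0]]], claw=60)

```text
time_s: 13.63
tool_pos: [0.4853, 0.1591, 0.1671]
ee_rot: [-179.9, -0.3, -0.0]
contact_force: [0.6, 1.2, -0.8]
opening: 0.0601
grasp_force: 0.0
```

Emit:
move_arm(series=[[[-5,11,0,0,0,0],[-8,25,0,0,0,0],[-8,25,0,0,0,0],[-8,25,0,0,0,0],[-8,25,0,0,0,0],[-8,25,0,0,0,0],[-8,25,0,0,0,0],[-5,25,0,0,0,0],[-3.5,25,0,0,0,0],[0,0,10,0,0,0],[0,0,20,0,0,0],[0,0,20,0,0,0],[0,0,0,0,0,0],[0,0,0,0,0,0]]], claw=76)

```text
time_s: 14.8
tool_pos: [0.4195, -0.0525, 0.1121]
ee_rot: [-180.0, 0.3, -0.0]
contact_force: [0.3, -0.3, -0.2]
opening: 0.0759
grasp_force: 0.0
```

```bash
python3 - <<'E'
from h import *
S=ctrl.capture('scene')
a=S[150:320,220:430]
cv2.imwrite('pics/g5.png',cv2.resize(a,None,fx=3.5,fy=3.5,interpolation=2)[:,:,::-1])
E
```

```text
(no output)
```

View pics/g5.png

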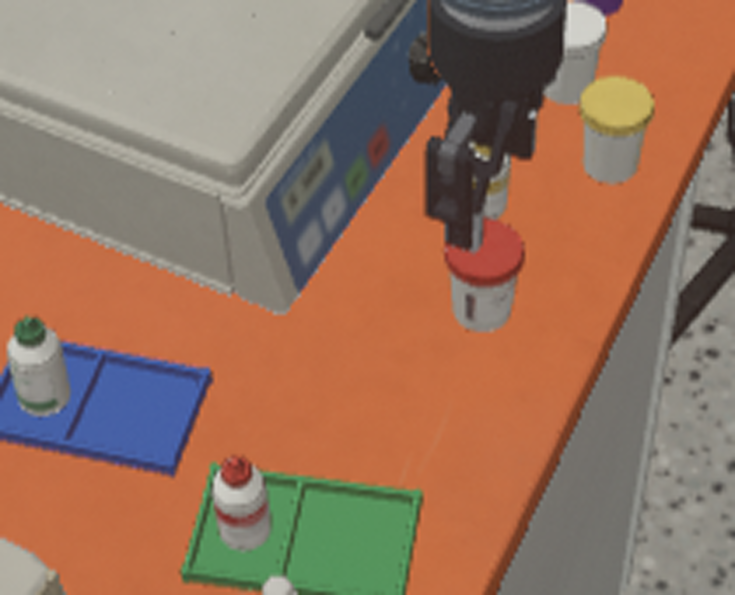

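The red dropper is upright in the green tray at (243,500), and the gripper is straddling the red lid at (484,250). I'll descend to lid height and grip.

Emit:
move_arm(series=[[[0,0,15,0,0,0],[0,0,20,0,0,0],[0,0,20,0,0,0],[0,0,11,0,0,0],[0,0,3,0,0,0],[0,0,0,0,0,0]]])

```text
time_s: 15.35
tool_pos: [0.4217, -0.0524, 0.0448]
ee_rot: [-180.0, 0.1, -0.0]
contact_force: [-0.6, -0.5, -0.5]
opening: 0.076
grasp_force: 0.0
```

Emit:
move_arm(series=[[[0,0,0,0,0,0],[0,0,0,0,0,0],[0,0,0,0,0,0],[0,0,0,0,0,0],[0,0,0,0,0,0],[0,0,0,0,0,0],[0,0,0,0,0,0],[0,0,0,0,0,0],[0,0,-10,0,0,0],[0,0,-20,0,0,0],[0,0,-20,0,0,0],[0,0,0,0,0,0]]], claw=35)

```text
time_s: 16.35
tool_pos: [0.424, -0.0528, 0.0984]
ee_rot: [179.9, -0.3, -0.0]
contact_force: [1.1, -0.5, 0.0]
opening: 0.0481
grasp_force: 31.1
```

```bash
python3 - <<'E'
from h import *
S=ctrl.capture('scene')
a=S[130:300,270:430]
cv2.imwrite('pics/g6.png',cv2.resize(a,None,fx=3.5,fy=3.5,interpolation=2)[:,:,::-1])
E
```

```text
(no output)
```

View pics/g6.png

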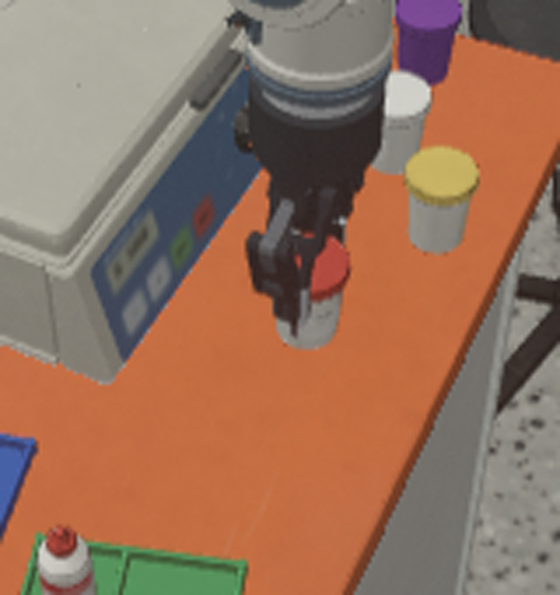

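The red cup is lifted and upright in the grip at crop (315,290). I'll take it to the blue tray's wide compartment.

Emit:
move_arm(series=[[[0,0,-20,0,0,0],[0,0,-30,0,0,0],[0,-16,0,0,0,0],[0,-25,0,0,0,0],[0,-25,0,0,0,0],[0,-25,0,0,0,0],[5,-25,0,0,0,0],[12,-25,0,0,0,0],[18,-15,0,0,0,0],[25,-10,0,0,0,0],[25,0,0,0,0,0],[25,0,0,0,0,0],[25,0,0,0,0,0],[18,0,0,0,0,0],[9,0,0,0,0,0],[0,0,0,0,0,0],[0,0,20,0,0,0],[0,0,30,0,0,0],[0,0,20,0,0,0],[0,0,10,0,0,0]]])

```text
time_s: 18.07
tool_pos: [0.5806, 0.113, 0.0621]
ee_rot: [179.9, 0.3, -0.0]
contact_force: [-0.6, -0.5, 0.2]
opening: 0.0479
grasp_force: 31.2
```

Emit:
move_arm(series=[[[0,0,8,0,0,0],[0,0,4,0,0,0],[0,0,2,0,0,0],[0,0,1,0,0,0],[0,0,0,0,0,0],[0,0,0,0,0,0]]])

```text
time_s: 18.57
tool_pos: [0.5845, 0.1136, 0.0507]
ee_rot: [-180.0, -0.1, -0.0]
contact_force: [-0.9, 0.3, -0.3]
opening: 0.0483
grasp_force: 31.2
```

```bash
python3 - <<'E'
from h import *
S=ctrl.capture('scene')
a=S[180:320,180:350]
cv2.imwrite('pics/g7.png',cv2.resize(a,None,fx=4,fy=4,interpolation=2)[:,:,::-1])
E
```

```text
(no output)
```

View pics/g7.png

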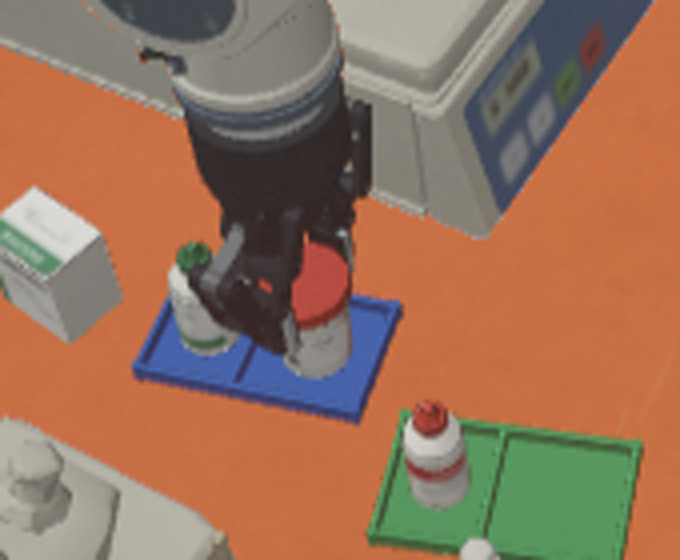

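The red cup hangs centred over the blue tray's wide compartment, its foot at crop (318,370). The last few mm go slowly.

Emit:
move_arm(series=[[[0,0,1,0,0,0],[0,0,0.5,0,0,0],[0,0,0.5,0,0,0],[0,0,0,0,0,0],[0,0,0,0,0,0]]])

```text
time_s: 19.03
tool_pos: [0.5849, 0.1135, 0.0491]
ee_rot: [-180.0, -0.1, -0.0]
contact_force: [-1.7, 0.1, 9.2]
opening: 0.0482
grasp_force: 31.6
```

Emit:
move_arm(series=[[[0,0,0,0,0,0],[0,0,0,0,0,0],[0,0,0,0,0,0],[0,0,0,0,0,0],[0,0,0,0,0,0],[0,0,-10,0,0,0],[0,0,-25,0,0,0],[0,0,-30,0,0,0],[0,0,-30,0,0,0],[0,0,-10,0,0,0],[-15,0,0,0,0,0],[-30,0,0,0,0,0],[-30,0,0,0,0,0],[-30,0,0,0,0,0],[-30,0,0,0,0,0],[-20,15,0,0,0,0],[-10,28,0,0,0,0],[-5,28,0,0,0,0],[-5,28,0,0,0,0],[-5,28,0,0,0,0]]], claw=76)

```text
time_s: 20.7
tool_pos: [0.4033, -0.0144, 0.1531]
ee_rot: [180.0, -0.0, 0.0]
contact_force: [1.6, -0.4, -0.1]
opening: 0.0756
grasp_force: 0.0
```

Emit:
move_arm(series=[[[-5,28,0,0,0,0],[-5,28,0,0,0,0],[-4,28,0,0,0,0],[0,28,0,0,0,0],[0,28,0,0,0,0],[0,28,0,0,0,0],[0,19,0,0,0,0],[0,9.5,0,0,0,0],[0,0,10,0,0,0],[0,0,20,0,0,0],[0,0,10,0,0,0],[0,0,0,0,0,0],[0,0,0,0,0,0]]])

```text
time_s: 21.78
tool_pos: [0.3892, -0.2087, 0.1121]
ee_rot: [-179.9, 0.1, 0.0]
contact_force: [0.6, -0.3, -0.6]
opening: 0.0757
grasp_force: 0.0
```

```bash
python3 - <<'E'
from h import *
S=ctrl.capture('scene')
a=S[110:300,200:450]
cv2.imwrite('pics/g8.png',cv2.resize(a,None,fx=3.1,fy=3.1,interpolation=2)[:,:,::-1])
for i in range(3): ctrl.capture('top'); print(ctrl.get_state()['tool_pos'])
E
```

```text
[ 0.39008381 -0.20941243  0.11306075]
[ 0.39029943 -0.2096356   0.11330208]
[ 0.39036182 -0.20981341  0.11341352]
```

View pics/g8.png

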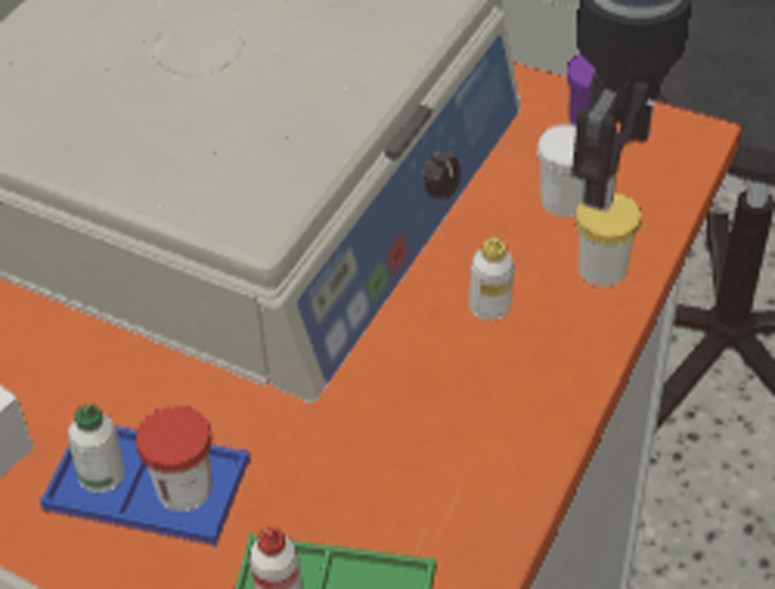

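The red cup is placed upright at (178,460). The gripper straddles the yellow lid at (608,217), clear of the white cup (560,170).

Emit:
move_arm(series=[[[0,0,15,0,0,0],[0,0,20,0,0,0],[0,0,20,0,0,0],[0,0,11.5,0,0,0],[0,0,3,0,0,0],[0,0,0,0,0,0]]])

```text
time_s: 22.48
tool_pos: [0.3897, -0.2098, 0.0431]
ee_rot: [-180.0, 0.0, -0.0]
contact_force: [-0.4, -0.7, 0.4]
opening: 0.076
grasp_force: 0.0
```

Emit:
move_arm(series=[[[0,0,0,0,0,0],[0,0,0,0,0,0],[0,0,0,0,0,0],[0,0,0,0,0,0],[0,0,0,0,0,0],[0,0,0,0,0,0],[0,0,0,0,0,0],[0,0,0,0,0,0],[0,0,-10,0,0,0],[0,0,-20,0,0,0],[0,0,-30,0,0,0],[0,0,-30,0,0,0],[0,0,-10,0,0,0],[0,0,0,0,0,0]]], claw=35)

```text
time_s: 23.65
tool_pos: [0.3916, -0.2109, 0.1465]
ee_rot: [179.8, -0.3, -0.0]
contact_force: [0.1, -0.7, -0.6]
opening: 0.0476
grasp_force: 31.0
```

Emit:
move_arm(series=[[[1,-12,0,0,0,0],[2,-25,0,0,0,0],[2,-25,0,0,0,0],[2,-25,0,0,0,0],[2,-25,0,0,0,0],[2,-25,0,0,0,0],[3,-25,0,0,0,0],[3,-25,0,0,0,0],[3,-25,0,0,0,0],[3,-25,0,0,0,0],[3,-25,0,0,0,0],[3,-25,0,0,0,0],[2,-25,0,0,0,0],[1,-25,0,0,0,0],[1,-15,0,0,0,0],[0,0,0,0,0,0],[0,0,20,0,0,0],[0,0,30,0,0,0],[0,0,20,0,0,0],[0,0,10,0,0,0]]])

```text
time_s: 25.32
tool_pos: [0.4202, 0.141, 0.0603]
ee_rot: [179.9, 0.3, -0.0]
contact_force: [-0.2, -0.4, -0.1]
opening: 0.0473
grasp_force: 31.1
```

Emit:
move_arm(series=[[[0,0,8,0,0,0],[0,0,4,0,0,0],[0,0,2,0,0,0],[0,0,0,0,0,0],[0,0,0,0,0,0]]])

```text
time_s: 25.73
tool_pos: [0.4235, 0.1421, 0.0499]
ee_rot: [-180.0, -0.1, -0.0]
contact_force: [-0.2, 0.6, -1.3]
opening: 0.0483
grasp_force: 31.1
```

```bash
python3 - <<'E'
from h import *
S=ctrl.capture('scene')
a=S[210:350,200:370]
cv2.imwrite('pics/g9.png',cv2.resize(a,None,fx=4,fy=4,interpolation=2)[:,:,::-1])
E
```

```text
(no output)
```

View pics/g9.png

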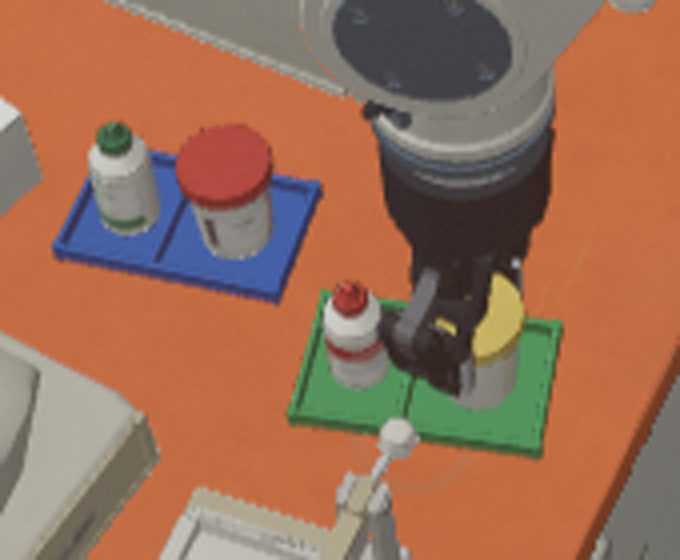

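The yellow cup is over the wide compartment at crop (485,385), with the red dropper upright beside it. I'll lower and release.

Emit:
move_arm(series=[[[0,0,1.5,0,0,0],[0,0,0.7,0,0,0],[0,0,0.5,0,0,0],[0,0,0,0,0,0],[0,0,0,0,0,0]]])

```text
time_s: 26.2
tool_pos: [0.4237, 0.1422, 0.0473]
ee_rot: [-180.0, -0.1, -0.0]
contact_force: [-1.0, -1.6, 8.0]
opening: 0.0476
grasp_force: 31.5
```

Emit:
move_arm(series=[[[0,0,0,0,0,0],[0,0,0,0,0,0],[0,0,0,0,0,0],[0,0,0,0,0,0],[0,0,0,0,0,0],[0,0,-10,0,0,0],[0,0,-25,0,0,0],[0,0,-30,0,0,0],[0,0,-30,0,0,0],[0,0,-30,0,0,0],[0,0,-30,0,0,0],[0,20,0,0,0,0],[0,30,0,0,0,0],[0,30,0,0,0,0],[0,30,0,0,0,0],[0,30,0,0,0,0],[0,30,0,0,0,0],[0,20,0,0,0,0],[0,0,0,0,0,0],[0,0,0,0,0,0]]], claw=70)

```text
time_s: 27.87
tool_pos: [0.4227, -0.0487, 0.2021]
ee_rot: [-180.0, -0.0, -0.2]
contact_force: [0.2, -0.0, 0.2]
opening: 0.0701
grasp_force: 0.0
```

```bash
python3 - <<'E'
from h import *
S=ctrl.capture('scene');T=ctrl.capture('top')
a=cv2.resize(S[120:340,180:440],(520,440));b=cv2.resize(T[120:280,160:300],(280,320))
o=np.zeros((440,800,3),np.uint8);o[:,:520]=a;o[:320,520:]=b
cv2.imwrite('pics/f.png',o[:,:,::-1])
def L(u,v,c,z,r):
    q=big(blobs(T,c,(u-r,v-r,u+r,v+r),60,30));x,y,w,h=cv2.boundingRect(q);return ray('top',(x+w/2-.5,y+h/2-.5),z)[:2]
def loc(p,c,yaw):
    a=np.radians(yaw);d=p-np.array(c);return (1e3*np.array([d@[np.cos(a),np.sin(a)],d@[-np.sin(a),np.cos(a)]])).round(1)
B=((.6108,.1173),11.5);G=((.4494,.147),16.1)
def px(x,y,z):
    c=ctrl.calibration('top');return cv2.projectPoints(np.array([[x,y,z]]),np.array(c['rvec']),np.array(c['tvec']),c['mtx'],None)[0].ravel().astype(int)
for n,c,t,p,z in(('rc','red',B,(.585,.113),.066),('yc','yellow',G,(.424,.141),.066),('rd','red',G,(.484,.158),.071)):
    try:u,v=px(*p,z);print(n,u,v,loc(L(u,v,c,z,15 if z<.07 else 9),*t))
    except ValueError: print(n,'none')
E
```

```text
rc 206 165 [-23.5   3.6]
yc 190 243 [10.8 22.4]
rd 182 213 [36.7  1. ]
```

View pics/f.png

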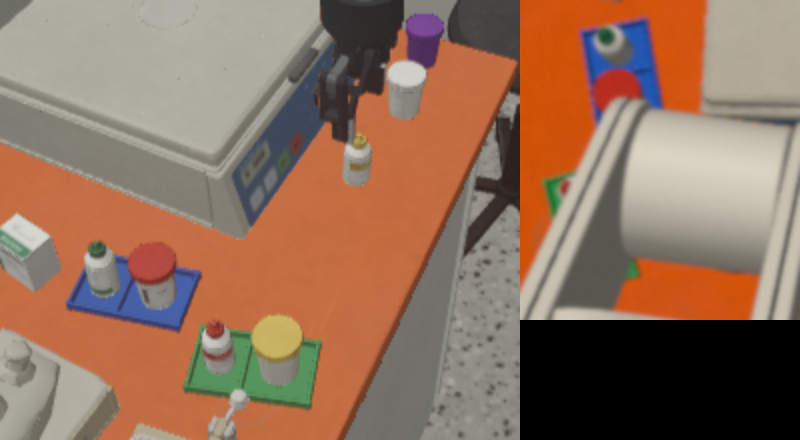

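The picture shows all four pieces upright in their compartments: (100,270) and (153,277) in blue, (217,347) and (278,350) in green. The white cup and yellow dropper are untouched and the gripper is clear. The top-view figure for the yellow cup is spurious because the arm hides it there.

```bash
python3 -c "
from h import *
S=ctrl.capture('scene');q=big(blobs(S,'yellow',(300,270,340,310)));x,y,w,h=cv2.boundingRect(q);print(w,h,ray('scene',(x+w/2-.5,y+h/2-.5),.066))
print(ctrl.close_job())"
```

```text
27 23 [0.42288578 0.14178308 0.066     ]
the job is handed in; nothing more can be done
None
```

Both kits are made up and the job is handed in at about 28 s: all four pieces stand upright in their compartments, and the white-lidded cup and yellow-capped dropper were not touched; the hand-in gave no verdict.

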